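# Lock the mallet into its ring holder

### The job

Take the small mallet out of the wooden rest and put it away in the grey ring holder: handle first down through the brass ring, then press it gently past the spring catch until its flange sits flush on the ring, and let go. The ring is clamped somewhere along its rods, so feel for it; lower and press the mallet rather than dropping or knocking it in, and leave the spools, the oil bottle and the thread snips where they are.

Things in the scene. Friction and masses are not known exactly. Their poses are not given: they have to be found in the camera images.
- mallet: Small mallet, 180 g (varies), upright in the rest. Origin on the handle axis at the underside of the round steel flange (28 mm wide, 4 mm thick; an 18 mm neck above it joins the head); z points up. Below the origin: handle 16 mm in diameter, 98 mm long, flat-ended, with a steel bead 19 mm in diameter centred 18 mm below the origin.
- mallet_head (a point): Centre of the mallet's head, 30 mm above the flange's underside. The head is a block 28 mm (x) by 64 mm (y) by 36 mm (z), dark with white striking faces at its y ends; pinch it across the 28 mm.
- mallet_butt (a point): Lowest point of the mallet's handle, on its axis 98 mm below the flange's underside.
- rest: Fixed wooden block, 64 x 64 mm (foot 84 x 84 mm), 112 mm high, with an upright square hole 22.5 mm wide from the top, 104 mm deep; the mallet stands in it, flange on the block's top. Origin at the centre of the underside.
- holder: Fixed grey ring holder: base 150 (x) x 80 (y) x 10 mm, post at its +x end, two level rods along x. They carry the brass ring: a level plate 112 (x) x 44 (y) x 6 mm with a 21 mm upright hole in its middle that goes on through a tube below, 24 mm deep in all. Origin at the centre of the base's underside. The plate's top, 125 mm above it, is the highest part.
- ring_mid (a point): Fixed point at the height of the ring plate's top, in the middle of its adjustment along the rods (axes as the holder's). The hole's axis is at y = 0 of it, but along x it is clamped firmly anywhere from -22 to +22 mm from this point; where is not measured. The plate sits on stiff rubber and sinks about 1 mm for 6 N.
- catch (a point): Fixed point 11 mm below ring_mid: height of the sprung ball (8 mm) that looks into the hole from +y, tip 7.5 mm from its axis. The mallet's bead meets it with the flange about 14 mm above the plate; its weight does not pass it, a push of 5 to 12 N does, and the flange then lands on the plate. Ring and mallet stand 20 N between them, not more.
- spool_1: Black thread spool, 35 mm wide, 55 mm high, upright; origin at the underside's centre. Bystander.
- spool_2: Yellow thread spool, 35 mm wide, 55 mm high, upright; origin at the underside's centre. Bystander.
- oil_bottle: Machine oil bottle with red spout, 50 mm wide, 128 mm high; origin at the underside's centre. Bystander.
- thread_snips: Black spring thread snips lying flat, 20 x 113 x 6 mm, long axis y; origin at the underside's centre. Bystander.
Not all that is in view belongs to the job. What is shaped like the rest but blue or purple is not meant.

How it is judged:
On the way, in this order (a step that is already met when the one before it is completed fails the run):
1. the mallet is lifted out of the rest (height (world z) of mallet_butt above 0.11 m), for 0.1 s.
2. its handle is through the ring from above, the end below the ring (y of mallet_butt in the frame of holder between -0.008 and 0.008 m and x of mallet_butt in the frame of holder between -0.03 and 0.03 m and z of mallet_butt in the frame of holder below 0.095 m), for 0.1 s.
At the end, for the whole second after the job is handed in: The mallet hangs upright (within 0.06 rad) in the holder's ring, flange seated on the ring's top to within 4 mm (past the spring catch), axis within 4 mm of the holder's y = 0 and within 27 mm of its x = 0, at rest and released (z of mallet in the frame of holder between 0.121 and 0.128 m and y of mallet in the frame of holder between -0.004 and 0.004 m and x of mallet in the frame of holder between -0.027 and 0.027 m and angle between mallet's own z axis and vertical below 0.06 rad and linear speed of mallet below 0.02 m/s and contact force between mallet and rest below 0.01 N); the robot touches nothing.
It fails at once if mallet and holder pressed or struck together with more than 20 N (contact force between mallet and holder above 20 N).
It fails at once if the robot itself pressed on the holder with more than 20 N (contact force between any of the fingers, the arm and holder above 20 N).
It fails at once if a spool, the oil bottle or the thread snips moved by more than 2 cm (distance of any of spool_1, spool_2, oil_bottle, thread_snips from where it was at the start of the episode above 0.02 m).
It also fails if it takes over 61 s, if anything falls off the work surface, if the arm or the gripper's body presses on something with over 40 N, if the wrist force passes 120 N, or if a joint passes its speed limit or range.

### The arm

A 6-joint arm with a two-finger parallel gripper is mounted at the origin on a cart in front of the work surface, level with it; the furniture and walls round the work are solid. World frame = base frame: x ahead of the robot, y to its left, z up, the work surface at z = 0. Lengths are in m, angles in rad, forces in N, time in s.
With the tool pointing down it reaches from about 0.35 to 0.85 m from the base axis. Payload 8.1 kg.
Tool frame: the origin (TCP) lies on the centre line of the jaws, within the pads' length; the fingertips stand 25 mm ahead of it and the grasp point (between the pads) lies 6 mm ahead of it (nose_length is the distance from the TCP to the fingertips, in m); z points along the fingers, y is the direction in which the jaws open and shut (so a half turn about z gives the same grasp; the last joint's range is limited). The gripper opens to 93 mm and grips with 3 to 60 N. Pads are 15 mm wide; open, the fingers measure 128 mm over their backs; the gripper's body (75 mm by 188 mm) begins 65 mm behind the grasp point.
Start: joints at [1.118, 0.13, 1.488, -0, 1.523, -0.085], TCP at [0.216, 0.56, 0.208] pointing down, gripper open.
Joint ranges: [-2.96, 2.96], [-0.89, 2.26], [0.02, 2.5], [-1.34, 4.48], [0, 2.73], [-2.66, 2.66]. Speed limits (rad/s): [2.39, 2.39, 2.79, 3.14, 3.14, 3.14].

### API

Orientations are given as a rotation vector (axis times angle).
In Python, from workcell import read_state, camera, camera_params, sign_off, find_in, nose_length gives the robot as it stands. The module is installed in compiled form; this text tells all that it offers.
- The arm moves only by the shell command python3 -m inch 'ROWS' [OPENING] [FORCE]. ROWS is JSON, a list of rows, each a list of 6 numbers: the shift along the tool's x, y, z in cm, then the turn, a rotation vector about the tool's x, y, z in rad. A call has 1 to 12 rows; each row shifts and turns the pose as measured when the row begins, along the tool's axes as they then stand; what a row does not reach is not made up. A row lasts 1/8 s, in which the tool goes at most 62.5 mm and 10.7 degrees, less where a joint would pass 70% of its speed; a pose out of reach is approached as far as the arm can. A call is refused whole if a number of a shift passes 6.25 or a number of a turn 0.188, either way. A call with a gripper value outside its range is refused whole. OPENING is the opening, from 0 (shut) to 1 (fully open), set as the call begins (- or left out, the last holds). The fingers move at their own pace and stop on an object; FORCE is the grip in N (left out, the last holds). Time passes only in rows, so rows that do not move let the fingers close. It gives the time, the measured TCP pose, the force and the opening at its end, in the units of the state.
- read_state(): the state, without advancing time (a new reading comes with each control period).
- camera(name): name is "side" or "top"; returns the picture (400x640x3 uint8, red, green, blue); there is no depth.
- camera_params(name): a dict with "fx", "fy", "cx", "cy" (pixels), "dist" ([k1, k2, p1, p2, k3] as OpenCV has them; the pictures are not rectified), "origin" and "orientation" of the camera in the world. Camera axes: x right, y down, z forward; pixel columns grow to the right and rows downward; lengths in m; the calibration is good to about 2 mm. A picture is of the moment at which its call begins. camera_params takes no time and is no camera call.
- sign_off(): hands the job in, once; it reports no verdict.
Trained networks look in the newest picture that a camera, given by its name, has taken for a name from the list of things; names that differ only in an ending like _2 or _b are one class to them, and where a whole thing is asked for, a point or a joint stands for the part that bears it (a point fixed in the world has none). Each returns a list of dicts, best first, with "confidence" (0 to 1); they miss things now and then, are a little off and sometimes report something else, mostly with a low value. They report only what shows in the picture. A call takes as long as a camera call. They do not tell look-alikes from the thing itself.
- find_in(camera, target): "at" ([x, y, z] in m, in world coordinates, good to about 4 mm: the middle of the surface that is visible of it).
The state is a dict: "t": time; "joints": joint angles; "qd": joint speeds; "joint_torque": joint torques, N m; "eef_pos": TCP position; "tool_rot": TCP orientation; "wrist_force": force on the tool from outside, world axes, zero at the start; "wrist_torque": the same for the moment, N m; "gripper_width": finger opening in m.
Only numpy, scipy, OpenCV 4.12 (cv2) and the standard library are available. Lean on these libraries where they do the work, as an engineer would, in place of code of your own. Each camera call takes 0.05 s, during which the arm holds its last target. There are 200 camera calls.

## Working session

There is one attempt and no reset: what is moved stays moved. The work goes in short steps, Python scripts to look and compute and a shell command to move; the robot and the scene stay as the last step left them, time stands still between calls to the robot, and variables do not carry over. Pictures are saved under pics/ and viewed, about 8 in all and at most 12, crops included, and the job is handed in when it is done.

```bash
mkdir -p pics
python3 - <<'E'
from workcell import *
import cv2,numpy as np
s=read_state();print(s['t'],s['eef_pos'],s['tool_rot'],s['gripper_width'],nose_length if not callable(nose_length) else nose_length())
for c in("side","top"):
    im=camera(c);cv2.imwrite(f"pics/{c}0.png",im[:,:,::-1]);p=camera_params(c);print(c,p)
    for n in["mallet","mallet_head","rest","holder","spool_1","oil_bottle","thread_snips"]:
        print(n,[(np.round(d['at'],3).tolist(),round(d['confidence'],2)) for d in find_in(c,n)][:3])
print(read_state()['t'])
E
```

```text
0.0 [0.21546597 0.5593531  0.20709161] [-5.74331795e-01 -3.08817054e+00  2.76164690e-03] 0.09301879377888968 0.025
side {'fx': 374.6437197219569, 'fy': 374.6437197219569, 'cx': 323.46196189670457, 'cy': 195.95645576123846, 'dist': array([0.00965693, 0.        , 0.        , 0.        , 0.        ]), 'origin': array([0.30782669, 1.01942366, 0.61022567]), 'orientation': array([-0.285445  ,  2.60371705, -1.55111304])}
mallet [([0.49, 0.318, 0.157], 0.91)]
mallet_head [([0.494, 0.316, 0.157], 0.82), ([0.561, -0.306, 0.06], 0.41)]
rest [([0.498, 0.533, 0.073], 0.87), ([0.49, 0.323, 0.064], 0.76), ([0.296, 0.358, 0.075], 0.74)]
holder [([0.56, -0.307, 0.064], 0.97), ([0.668, 0.209, 0.043], 0.27)]
spool_1 [([0.666, 0.21, 0.042], 0.67), ([0.672, 0.259, 0.035], 0.65)]
oil_bottle [([0.563, -0.308, 0.064], 0.35)]
thread_snips []
top {'fx': 510.7887158982662, 'fy': 510.7887158982662, 'cx': 319.132114535959, 'cy': 212.55371009327607, 'dist': array([-0.11734792,  0.        ,  0.        ,  0.        ,  0.        ]), 'origin': array([0.22576945, 0.08171103, 1.90053964]), 'orientation': array([-2.12011697,  2.17183388, -0.1477233 ])}
mallet [([0.495, 0.289, 0.162], 0.54), ([0.543, -0.306, 0.106], 0.21)]
mallet_head [([0.494, 0.294, 0.159], 0.55)]
rest [([0.298, 0.319, 0.112], 0.97), ([0.498, 0.49, 0.1], 0.96), ([0.472, 0.274, 0.075], 0.92)]
holder [([0.542, -0.311, 0.106], 0.65)]
spool_1 [([0.672, 0.249, 0.055], 0.55), ([0.666, 0.198, 0.055], 0.53), ([0.49, 0.29, 0.162], 0.51)]
oil_bottle [([0.314, -0.208, 0.076], 0.56)]
thread_snips [([0.366, 0.44, 0.007], 0.44), ([0.314, -0.207, 0.074], 0.34)]
0.8
```

View pics/side0.png

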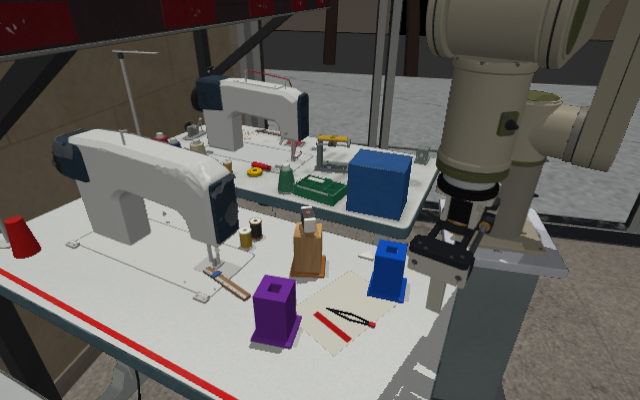

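View pics/top0.png

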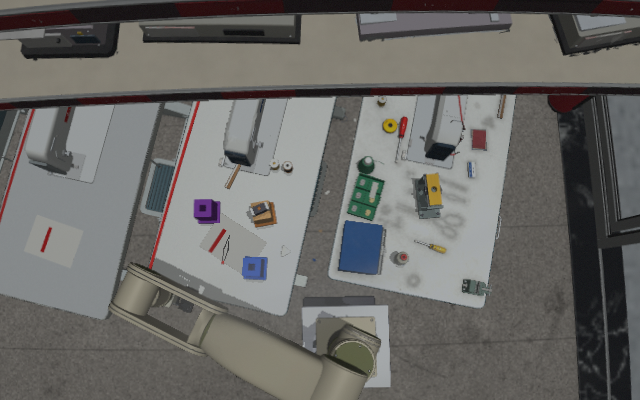

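The side view shows the mallet in the wooden rest at about (308,235), with the blue and purple look-alikes at (388,270) and (275,310). The holder is on the second table at (333,155). In the top view the rest is at (262,213) and the holder at (430,195). A tall blue box at (361,247) and the oil bottle at (400,257) stand near the path. I'll enlarge both areas.

Run:
```python
import cv2,numpy as np
t=cv2.imread('pics/top0.png');s=cv2.imread('pics/side0.png')
a=cv2.resize(t[190:240,230:295],(390,300),interpolation=cv2.INTER_CUBIC)
b=cv2.resize(t[165:225,395:465],(350,300),interpolation=cv2.INTER_CUBIC)
c=cv2.resize(s[200:285,270:335],(390,300)[::1],interpolation=cv2.INTER_CUBIC) 
c=cv2.resize(s[200:280,270:374],(390,300),interpolation=cv2.INTER_CUBIC)
d=cv2.resize(s[125:185,300:370],(350,300),interpolation=cv2.INTER_CUBIC)
cv2.imwrite('pics/crop0.png',np.vstack([np.hstack([a,b]),np.hstack([c,d])]))
```

```text
(no output)
```

View pics/crop0.png

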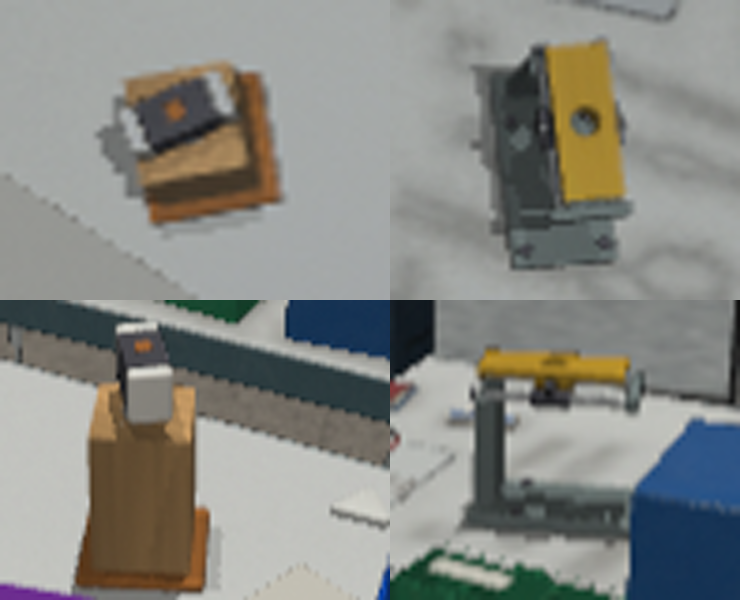

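The crops show the brass plate's hole in the top view at about pixel (434,189.4), with the plate's long axis near image-vertical. The mallet's head is turned relative to the rest, with an orange mark on top at about (259,208). I'll measure both by back-projection.

```bash
cat > h.py <<'E'
from workcell import *
import cv2,numpy as np
from scipy.spatial.transform import Rotation as R
def ray(c,uv,z):
    p=camera_params(c);K=np.array([[p['fx'],0,p['cx']],[0,p['fy'],p['cy']],[0,0,1]])
    n=cv2.undistortPoints(np.array(uv,float).reshape(-1,1,2),K,p['dist']).reshape(-1,2)
    d=R.from_rotvec(p['orientation']).apply(np.c_[n,np.ones(len(n))])
    return p['origin']+d*((z-p['origin'][2])/d[:,2])[:,None]
def proj(c,P):
    p=camera_params(c);K=np.array([[p['fx'],0,p['cx']],[0,p['fy'],p['cy']],[0,0,1]])
    r=R.from_rotvec(p['orientation']).inv()
    return cv2.projectPoints(r.apply(np.atleast_2d(P)-p['origin']),np.zeros(3),np.zeros(3),K,p['dist'])[0].reshape(-1,2)
def blob(c,m,z):
    # area-weighted centre and long axis of a mask, on the plane z
    v,u=np.nonzero(m);P=ray(c,np.c_[u,v],z)[:,:2]
    (cx,cy),(w,h),a=cv2.minAreaRect((P*1000).astype(np.float32))
    w_,V=np.linalg.eigh(np.cov(P.T));ax=V[:,1]*np.sign(V[0,1])
    return P.mean(0).round(4),np.degrees(np.arctan2(ax[1],ax[0])).round(1),np.sqrt(12*w_).round(4),(round(cx,1),round(cy,1),round(w,1),round(h,1),round(a,1))
E
python3 - <<'E'
from h import *
for c,bx in(("top",(165,225,415,465)),("side",(125,185,300,370))):
    im=cv2.imread(f'pics/{c}0.png');hsv=cv2.cvtColor(im,cv2.COLOR_BGR2HSV).astype(int)
    m=(hsv[...,1]>120)&(hsv[...,2]>90)&(abs(hsv[...,0]-22)<8)
    k=np.zeros_like(m);k[bx[0]:bx[1],bx[2]:bx[3]]=1;m&=k
    f=cv2.morphologyEx(m.astype(np.uint8),cv2.MORPH_CLOSE,np.ones((5,5)))
    if c=="top":
        print('plate',blob(c,f,.125)); hole=(f>0)&~m
        v,u=np.nonzero(hole);print(np.c_[u,v].tolist())
        w=np.zeros(m.shape);w[184:195,428:440]=1;w*=np.clip(hsv[186,434,2]-hsv[...,2],0,None)
        v,u=np.nonzero(w);q=np.average(np.c_[u,v],axis=0,weights=w[v,u]);print('hole',q,ray(c,[q],.125))
    else: print('plate side',blob(c,f,.125))
im=cv2.imread('pics/top0.png');hsv=cv2.cvtColor(im,cv2.COLOR_BGR2HSV)
print('V');print(hsv[198:222,246:276,2])
print('S');print(hsv[200:220,248:274,1])
E
```

```text
plate (array([ 0.5531, -0.3221]), np.float64(3.5), array([0.044 , 0.1097]), (553.1, -322.4, 109.6, 44.2, 3.9))
[[432, 187], [433, 187], [434, 187], [435, 187], [431, 188], [432, 188], [433, 188], [434, 188], [435, 188], [436, 188], [431, 189], [432, 189], [433, 189], [434, 189], [435, 189], [436, 189], [431, 190], [432, 190], [433, 190], [434, 190], [435, 190], [436, 190], [432, 191], [433, 191], [434, 191], [435, 191]]
hole [434.09051724 188.2112069 ] [[ 0.55612466 -0.32444399  0.125     ]]
plate side (array([ 0.5532, -0.3142]), np.float64(2.4), array([0.0514, 0.111 ]), (553.3, -311.3, 110.2, 57.0, 3.2))
V
[[168 168 168 166 168 169 168 169 169 169 168 168 168 168 168 169 170 169
  169 169 169 169 170 169 170 169 169 170 169 169]
 [168 168 168 169 168 169 168 168 168 169 167 167 169 169 169 169 169 168
  169 169 168 169 168 168 169 170 169 170 169 170]
 [168 168 168 169 168 167 169 168 170 169 169 168 168 169 168 169 170 167
  165 166 165 162 165 169 169 170 169 169 169 170]
 [167 167 169 169 169 169 168 168 169 168 169 168 163 157 162 160 157 164
  163 151 156 155 138 137 170 170 16
[... 3998 characters left out ...]
76 114 114
  114 114 115 112 109 106 140 161]
 [  7   7   5   6   5   6   3  10  28  15  32  88 101 105 113 113 111 114
  111 115 113 117 113 111 141 159]
 [  5   4   4   5   5  11   9  10  52 106 116 113 115 113 115 115 112 114
  113 115 114 113 110 106 132 155]
 [  2   5   7   5   5  61  59  85 113 115 112 111 112 112 112 114 114 115
  115 115 117 112 114 109 120 149]
 [  6   5   2   2  28 113 111 111 113 114 112 113 112 112 111 114 115 111
  113 112 112 111 111 102 124 148]
 [  5   5   7   7  26  96 114 115 114 114 112 112 113 114 114 114 113 111
  113 109 107 103  99  98 109 141]
 [  5   5   5   7  15  76 114 111 110 114 113 111 109 108 104 102 103 103
  101 101  95  96  92 103  98 136]]
```

Run:
```python
from h import *
im=cv2.imread('pics/top0.png');hsv=cv2.cvtColor(im,cv2.COLOR_BGR2HSV).astype(int);H,S,V=np.moveaxis(hsv,2,0)
k=np.zeros(S.shape,bool);k[202:216,252:268]=1
m=k&(V>58)&(V<100)&(S<40)
f=cv2.morphologyEx(m.astype(np.uint8),cv2.MORPH_CLOSE,np.ones((5,5)))
n,l,st,_=cv2.connectedComponentsWithStats(f);f=l==1+np.argmax(st[1:,4])
for r in f[200:217,246:272]: print(''.join('.#'[int(x)] for x in r))
print('head',blob('top',f,.160))
o=k&(S>60);o[:205]=0;o[211:]=0;o[:,:256]=0;o[:,262:]=0
w=np.where(o,S,0.);v,u=np.nonzero(w);q=np.average(np.c_[u,v],axis=0,weights=w[v,u]);print('mark',q,ray('top',[q],.160))
# white corners + edges -> direction
for a,b in(((249.5,208),(254.5,215)),((263.5,202),(267,209)),((252,207),(263,202.5)),((255,215),(266,210))):
    P=ray('top',[a,b],.16);d=P[1]-P[0];print(np.degrees(np.arctan2(d[1],d[0])).round(1),P[:,:2].round(4).tolist())
sm=cv2.imread('pics/side0.png');hs=cv2.cvtColor(sm,cv2.COLOR_BGR2HSV)
y=hs[200:222,296:316];o=(y[...,1]>110)&(y[...,2]<200);v,u=np.nonzero(o[:14]);q=np.c_[u,v].mean(0)+[296,200];print('side mark',q,len(u),ray('side',[q],.16))
hp=(0.5531,-0.3222)
print('side px of hole',proj('side',[[*hp,.125]]))
```

```text
..........................
..........................
..........................
................##........
.............#####........
...........########.......
.........##########.......
.......############.......
......##############......
.......###############....
.......###########........
.......##########.........
.......##########.........
.......##########.........
.......###................
.......###................
..........................
head (array([0.4914, 0.2947]), np.float64(-60.1), array([0.0303, 0.0466]), (490.0, 294.2, 33.0, 52.4, 25.5))
mark [258.54669261 207.68223087] [[0.49593554 0.29472402 0.16      ]]
-145.3 [[0.4956, 0.3261], [0.4708, 0.3089]]
-154.3 [[0.5154, 0.2774], [0.4906, 0.2655]]
-68.9 [[0.4989, 0.3174], [0.5137, 0.2791]]
-66.7 [[0.4707, 0.3072], [0.4872, 0.269]]
side mark [308.57142857 210.21428571] 14 [[0.49562701 0.28442622 0.16      ]]
side px of hole [[332.77349612 137.29799243]]
```

```bash
cat >> h.py <<'E'
def go(target,jaw_deg=None):
    s=read_state();T=R.from_rotvec(s['tool_rot']);M=T.as_matrix()
    print('t %.2f pos %s F %s tau %s w %.4f'%(s['t'],s['eef_pos'].round(4),s['wrist_force'].round(2),s['wrist_torque'].round(3),s['gripper_width']),'j6 %.2f'%s['joints'][5])
    print('tilt: tool z',M[:,2].round(4),'jaw yaw',np.degrees(np.arctan2(M[1,1],M[0,1])).round(2))
    # turn that makes the tool point down with the jaws at jaw_deg
    y=np.arctan2(M[1,1],M[0,1]) if jaw_deg is None else np.radians(jaw_deg)
    for yy in((y,) if jaw_deg is None else (y,y+np.pi)):
        Y=np.array([np.cos(yy),np.sin(yy),0]);Z=np.array([0,0,-1.]);G=R.from_matrix(np.c_[np.cross(Y,Z),Y,Z])
        print('turn (tool) rad',(T.inv()*G).as_rotvec().round(4),'shift after turn cm',(G.inv().apply(np.array(target)-s['eef_pos'])*100).round(2))
    print('shift now cm',(T.inv().apply(np.array(target)-s['eef_pos'])*100).round(2))
E
python3 - <<'E'
from h import *
go([.4957,.2945,.25],23)
print('box top corners?',ray('top',[(344,221),(385,226),(380,274),(338,268)],.15)[:,:2].round(3).tolist())
for z in(.1,.2,.3):print('side box top back',ray('side',[(350,155),(411,157),(405,217),(348,200)],z)[:,:2].round(3).tolist())
print('machine',ray('top',[(425,155),(450,160)],.2)[:,:2].round(3).tolist(), ray('top',[(425,155),(450,160)],.3)[:,:2].round(3).tolist())
print('bottle',ray('top',[(400,257)],.128))
E
```

```text
t 0.80 pos [0.2157 0.5599 0.2082] F [ 0.2  -0.03  0.01] tau [-0.073 -0.018 -0.031] w 0.0928 j6 -0.09
tilt: tool z [ 0.e+00  1.e-04 -1.e+00] jaw yaw 68.93
turn (tool) rad [ 1.000e-04 -0.000e+00  8.015e-01] shift after turn cm [-35.37  15.4   -4.18]
turn (tool) rad [ 0.00e+00  1.00e-04 -2.34e+00] shift after turn cm [ 35.37 -15.4   -4.18]
shift now cm [-35.67 -14.7   -4.18]
box top corners? [[0.444, 0.001], [0.423, -0.14], [0.258, -0.117], [0.283, 0.026]]
side box top back [[0.471, -0.223], [0.257, -0.256], [0.269, 0.162], [0.427, 0.107]]
side box top back [[0.439, 0.021], [0.267, -0.006], [0.276, 0.33], [0.404, 0.286]]
side box top back [[0.407, 0.264], [0.277, 0.244], [0.284, 0.498], [0.38, 0.465]]
machine [[0.659, -0.283], [0.64, -0.369]] [[0.633, -0.261], [0.615, -0.342]]
bottle [[ 0.31563772 -0.19108639  0.128     ]]
```

```bash
python3 -m inch '[[0,0,0,0,0,0.16],[0,0,0,0,0,0.16],[0,0,0,0,0,0.16],[0,0,0,0,0,0.16],[0,0,0,0,0,0.16],[-5,2.2,-0.6,0,0,0],[-5,2.2,-0.6,0,0,0],[-5,2.2,-0.6,0,0,0],[-5,2.2,-0.6,0,0,0],[-5,2.2,-0.6,0,0,0],[-5,2.2,-0.6,0,0,0],[-3,1.2,-0.6,0,0,0]]' 1 20; python3 -c "
from h import *
go([.4957,.2945,.25],23)
"
```

```text
t: 2.3
eef_pos: [0.4764, 0.3002, 0.2512]
tool_rot: [1.761, 2.602, 0.002]
wrist_force: [-0.5, 0.5, 0.1]
gripper_width: 0.0937
t 2.30 pos [0.4764 0.3002 0.2512] F [-0.48  0.48  0.12] tau [-0.039  0.087 -0.028] w 0.0937 j6 0.09
tilt: tool z [ 9.e-04  8.e-04 -1.e+00] jaw yaw 21.82
turn (tool) rad [ 0.0011 -0.0004 -0.0206] shift after turn cm [-1.28  1.55  0.12]
turn (tool) rad [-7.000e-04 -1.800e-03  3.121e+00] shift after turn cm [ 1.28 -1.55  0.12]
shift now cm [-1.25  1.58  0.12]
```

```bash
python3 -m inch '[[-1.25,1.58,0.1,0,0,-0.02],[0,0,4,0,0,0],[0,0,0,0,0,0]]'
python3 - <<'E'
from h import *
go([.4957,.2945,.151],23)
im=camera('side');cv2.imwrite('pics/s1f.png',im[:,:,::-1])
tm=camera('top');cv2.imwrite('pics/t1f.png',tm[:,:,::-1])
a=cv2.resize(im[150:290,250:370,::-1],(514,600),interpolation=cv2.INTER_CUBIC)
cv2.imwrite('pics/s1.png',a)
for n in('side','top'):print([(d['at'],d['confidence']) for d in find_in(n,'mallet_head')][:2])
E
```

```text
t: 2.68
eef_pos: [0.4992, 0.2915, 0.2109]
tool_rot: [1.74, 2.614, 0.005]
wrist_force: [-0.2, -0.0, 0.4]
gripper_width: 0.0931
t 2.67 pos [0.4992 0.2915 0.2109] F [-0.18 -0.04  0.37] tau [-0.079  0.078  0.04 ] w 0.0931 j6 0.04
tilt: tool z [ 0.0033  0.0014 -1.    ] jaw yaw 22.71
turn (tool) rad [ 0.0036  0.     -0.0051] shift after turn cm [ 0.42 -0.2   5.99]
turn (tool) rad [ 0.     -0.0056  3.1365] shift after turn cm [-0.42  0.2   5.99]
shift now cm [ 0.41 -0.23  5.99]
[([0.4929, 0.3143, 0.1595], 0.93)]
[]
```

View pics/s1.png

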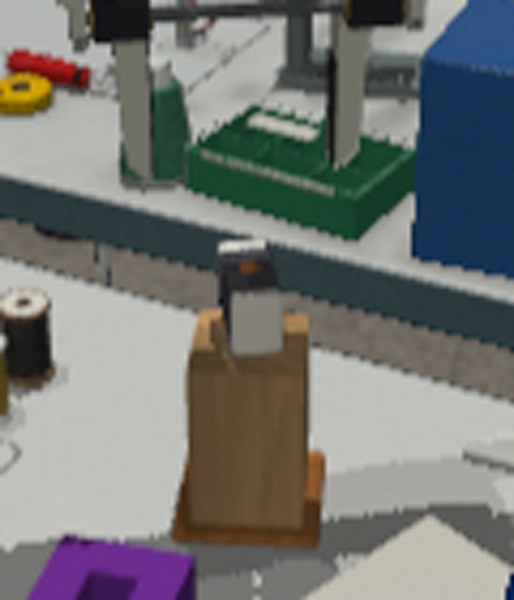

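The crop shows the open fingers, with tips at about (137,185) and (345,165), straddling the mallet head at (250,290). The alignment is consistent with my estimate, so I'll correct and descend.

```bash
python3 -m inch '[[0.41,-0.23,0,0.0036,0,-0.005],[0,0,2,0,0,0],[0,0,2,0,0,0],[0,0,1.4,0,0,0],[0,0,0.4,0,0,0],[0,0,0,0,0,0]]'
python3 - <<'E'
from h import *
go([.4957,.2945,.151],23)
E
```

```text
t: 3.62
eef_pos: [0.4978, 0.2977, 0.1556]
tool_rot: [1.727, 2.618, 0.014]
wrist_force: [-0.1, -0.1, 0.4]
gripper_width: 0.093
t 3.62 pos [0.4978 0.2977 0.1556] F [-0.09 -0.09  0.45] tau [ 0.028  0.068 -0.043] w 0.0930 j6 0.05
tilt: tool z [ 0.0092  0.0045 -0.9999] jaw yaw 23.17
turn (tool) rad [ 0.0102 -0.0005  0.0029] shift after turn cm [-0.21 -0.32  0.46]
turn (tool) rad [ 8.0000e-04  1.6000e-02 -3.1386e+00] shift after turn cm [0.21 0.32 0.46]
shift now cm [-0.21 -0.32  0.46]
```

```bash
python3 -m inch '[[-0.2,-0.3,0.2,0.0102,0,0],[0,0,0.25,0,0,0],[0,0,0,0,0,0]]'
python3 - <<'E'
from h import *
go([.4957,.2945,.151],23)
E
```

```text
t: 4.0
eef_pos: [0.4966, 0.2947, 0.1521]
tool_rot: [1.73, 2.622, 0.002]
wrist_force: [-0.7, -0.1, 0.5]
gripper_width: 0.0929
t 4.00 pos [0.4966 0.2947 0.1521] F [-0.69 -0.12  0.53] tau [-0.032  0.014  0.015] w 0.0929 j6 0.04
tilt: tool z [ 0.001   0.0011 -1.    ] jaw yaw 23.15
turn (tool) rad [ 0.0013 -0.0006  0.0027] shift after turn cm [ 0.02 -0.09  0.11]
turn (tool) rad [ 9.0000e-04  2.0000e-03 -3.1389e+00] shift after turn cm [-0.02  0.09  0.11]
shift now cm [ 0.02 -0.09  0.11]
```

Pose is good, so I'll close on the head and let it settle.

```bash
python3 -m inch '[[0,-0.05,0.1,0.001,0,0],[0,0,0,0,0,0],[0,0,0,0,0,0],[0,0,0,0,0,0],[0,0,0,0,0,0],[0,0,0,0,0,0],[0,0,0,0,0,0],[0,0,0,0,0,0]]' 0.2 30
python3 - <<'E'
from h import *
go([.4957,.2945,.151],23)
E
```

```text
t: 5.0
eef_pos: [0.4965, 0.2947, 0.1518]
tool_rot: [1.73, 2.622, 0.003]
wrist_force: [0.8, 0.2, 0.4]
gripper_width: 0.0198
t 5.00 pos [0.4965 0.2947 0.1518] F [0.81 0.2  0.43] tau [-0.058  0.049 -0.028] w 0.0198 j6 0.04
tilt: tool z [ 0.0012  0.0012 -1.    ] jaw yaw 23.16
turn (tool) rad [ 0.0015 -0.0006  0.0028] shift after turn cm [ 0.01 -0.08  0.08]
turn (tool) rad [ 1.0000e-03  2.4000e-03 -3.1388e+00] shift after turn cm [-0.01  0.08  0.08]
shift now cm [ 0.01 -0.08  0.08]
```

The width is 19.8 mm, less than the head's 28 mm. I need to look before lifting.

Run:
```python
from h import *
im=camera('side');cv2.imwrite('pics/s2f.png',im[:,:,::-1]);tm=camera('top');cv2.imwrite('pics/t2f.png',tm[:,:,::-1])
a=cv2.resize(im[170:290,250:370,::-1],(400,400),interpolation=cv2.INTER_CUBIC)
b=cv2.resize(tm[180:245,225:290,::-1],(400,400),interpolation=cv2.INTER_CUBIC)
cv2.imwrite('pics/s2.png',np.hstack([a,b]))
print([(d['at'],d['confidence']) for d in find_in('side','mallet_head')][:2], proj('side',[read_state()['eef_pos']]),read_state()['gripper_width'])
```

```text
[([0.4944, 0.3162, 0.1529], 0.6)] [[307.16515411 215.3700352 ]] 0.018873168324900796
```

View pics/s2.png

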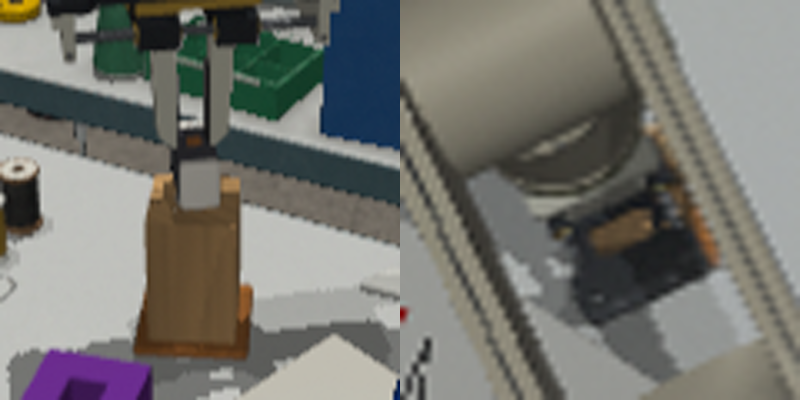

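Run:
```python
from h import *
print('open tips pred',proj('side',[[.4992,.2915,.1859],[.4992,.2915,.2109]]),'seen 306.3,190.9')
print('now tips pred',proj('side',[[.4965,.2947,.1268],[.4965,.2947,.1518]]),'seen 308,213')
for z in(.16,.155,.127):print(z,'tips at',ray('side',[(299.5,212),(316,213.5)],z).round(3).tolist())
print('head pred; top centre, top front/back, bottom front')
c=np.array([.4957,.2945]);d=np.array([np.cos(np.radians(113)),np.sin(np.radians(113))])*.032
print(proj('side',[[*c,.16],[*(c+d),.16],[*(c-d),.16],[*(c+d),.124]]))
im=cv2.imread('pics/s2f.png');im0=cv2.imread('pics/side0.png')
cv2.imwrite('pics/s2z.png',np.hstack([cv2.resize(x[195:240,285:335],(400,360),interpolation=cv2.INTER_NEAREST) for x in(im0,im)]))
```

```text
open tips pred [[306.24017932 201.88341026]
 [306.13203103 192.29625076]] seen 306.3,190.9
now tips pred [[307.25248119 224.38157962]
 [307.16166703 215.37300434]] seen 308,213
0.16 tips at [[0.514, 0.297, 0.16], [0.475, 0.295, 0.16]]
0.155 tips at [[0.516, 0.289, 0.155], [0.477, 0.287, 0.155]]
0.127 tips at [[0.529, 0.244, 0.127], [0.488, 0.242, 0.127]]
head pred; top centre, top front/back, bottom front
[[307.48586547 212.36216299]
 [309.64802719 219.57929526]
 [305.45618187 205.5877282 ]
 [309.73315949 232.86326586]]
```

View pics/s2z.png

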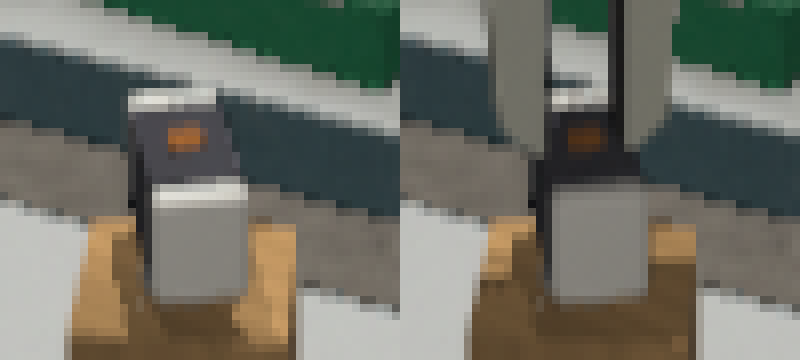

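Left is the initial view and right is now. The fingertips end at about v=214, at the top of the head, covering its far white strip. They are above the head, not around it: the tips sit some 30 mm higher than TCP−25 mm. Before regripping I'll check by feel, touching the closed tips lightly on the head top (known height 0.160).

```bash
cat > st.py <<'E'
from h import *
s=read_state();M=R.from_rotvec(s['tool_rot']).as_matrix()
print(round(s['t'],2),s['eef_pos'].round(4),'F',s['wrist_force'].round(2),'tau',s['wrist_torque'].round(2),'jt',s['joint_torque'].round(1),'z',M[:,2].round(4)[:2],'w',s['gripper_width'].round(4))
E
python3 st.py; python3 -m inch '[[0,0,0.3,0,0,0]]' >/dev/null; python3 st.py;  python3 -m inch '[[0,0,0,0,0,0]]' >/dev/null; python3 st.py; python3 -m inch '[[0,0,0.3,0,0,0]]' >/dev/null; python3 st.py
```

```text
Traceback (most recent call last):
  File "st.py", line 3, in <module>
    print(round(s['t'],2),s['eef_pos'].round(4),'F',s['wrist_force'].round(2),'tau',s['wrist_torque'].round(2),'jt',s['joint_torque'].round(1),'z',M[:,2].round(4)[:2],'w',s['gripper_width'].round(4))
                                                                                                                                                                           ^^^^^^^^^^^^^^^^^^^^^^^^
AttributeError: 'float' object has no attribute 'round'
Traceback (most recent call last):
  File "st.py", line 3, in <module>
    print(round(s['t'],2),s['eef_pos'].round(4),'F',s['wrist_force'].round(2),'tau',s['wrist_torque'].round(2),'jt',s['joint_torque'].round(1),'z',M[:,2].round(4)[:2],'w',s['gripper_width'].round(4))
                                                                                                                                                                           ^^^^^^^^^^^^^^^^^^^^^^^^
AttributeError: 'float' object has no attribute 'round'
Traceback (most recent call last):
  File "st.py", lin
[... 291 characters left out ...]
                                                                                                 ^^^^^^^^^^^^^^^^^^^^^^^^
AttributeError: 'float' object has no attribute 'round'
Traceback (most recent call last):
  File "st.py", line 3, in <module>
    print(round(s['t'],2),s['eef_pos'].round(4),'F',s['wrist_force'].round(2),'tau',s['wrist_torque'].round(2),'jt',s['joint_torque'].round(1),'z',M[:,2].round(4)[:2],'w',s['gripper_width'].round(4))
                                                                                                                                                                           ^^^^^^^^^^^^^^^^^^^^^^^^
AttributeError: 'float' object has no attribute 'round'
```

```bash
sed -i "s/s\['gripper_width'\].round(4)/round(s['gripper_width'],4)/" st.py; python3 st.py; python3 -m inch '[[0,0,0,0,0,0]]' >/dev/null; python3 st.py
```

```text
6.28 [0.4997 0.2965 0.1497] F [-6.18 -2.73 26.27] tau [-0.79  1.49  0.03] jt [ -0.4 -40.3 -38.5   0.1  -3.    0. ] z [0.0102 0.0057] w 0.0187
6.4 [0.5    0.2966 0.1503] F [ 0.32 -0.03  0.31] tau [-0.06  0.02  0.02] jt [ -0.1 -53.3 -48.3   0.1  -0.2  -0. ] z [0.0111 0.006 ] w 0.0188
```

Contact at reported TCP z≈0.150 on the head top (0.160). So the true fingertips are about 10 mm above the reported TCP, not 25 mm below it, which agrees with the picture. I'll back off, open, level the tool and descend to reported z≈0.118.

```bash
python3 -m inch '[[0,0,-1.5,0,0,0],[0,0,0,0,0,0],[0,0,0,0,0,0],[0,0,0,0,0,0],[0,0,0,0,0,0],[0,0,0,0,0,0]]' 1 | tr '\n' ' '; python3 -c "
from h import *
go([.4960,.2945,.118],23)"
```

```text
t: 7.15 eef_pos: [0.499, 0.296, 0.164] tool_rot: [1.728, 2.619, 0.014] wrist_force: [-0.5, -0.2, 1.0] gripper_width: 0.074 t 7.15 pos [0.499 0.296 0.164] F [-0.55 -0.2   1.  ] tau [-0.039  0.021 -0.02 ] w 0.0740 j6 0.04
tilt: tool z [ 0.0084  0.0048 -1.    ] jaw yaw 23.17
turn (tool) rad [ 0.0096 -0.0011  0.0029] shift after turn cm [-0.03 -0.33  4.6 ]
turn (tool) rad [ 1.8000e-03  1.5100e-02 -3.1387e+00] shift after turn cm [0.03 0.33 4.6 ]
shift now cm [-0.03 -0.38  4.59]
```

```bash
python3 -m inch '[[0,-0.35,0,0.0096,0,0],[0,0,0.6,0,0,0],[0,0,0.8,0,0,0],[0,0,0.8,0,0,0]]' | tr '\n' ' '; python3 st.py; python3 -m inch '[[0,-0.1,0.8,0.004,0,0],[0,0,0.8,0,0,0],[0,0,0,0,0,0]]' | tr '\n' ' '; python3 -c "
from h import *
go([.4960,.2945,.118],23)"
```

```text
t: 7.65 eef_pos: [0.4957, 0.2946, 0.1408] tool_rot: [-1.73, -2.621, -0.001] wrist_force: [0.1, -0.6, -0.9] gripper_width: 0.0931 7.65 [0.4957 0.2946 0.1408] F [ 0.11 -0.58 -0.93] tau [-0.09  0.06  0.01] jt [  0.  -54.  -48.3   0.1   0.3  -0. ] z [-0.0006  0.001 ] w 0.0931
t: 8.02 eef_pos: [0.4936, 0.2938, 0.1218] tool_rot: [-1.727, -2.618, 0.009] wrist_force: [-0.1, -0.3, 0.1] gripper_width: 0.0928 t 8.03 pos [0.4936 0.2938 0.1218] F [-0.11 -0.3   0.07] tau [-0.052  0.052  0.014] w 0.0928 j6 0.04
tilt: tool z [-0.007  -0.0019 -1.    ] jaw yaw 23.17
turn (tool) rad [-0.0072 -0.001   0.003 ] shift after turn cm [-0.03  0.25  0.38]
turn (tool) rad [ 1.6000e-03 -1.1300e-02 -3.1386e+00] shift after turn cm [ 0.03 -0.25  0.38]
shift now cm [-0.03  0.25  0.38]
```

```bash
python3 -m inch '[[0,0.25,0.3,-0.0072,-0.001,0.003],[0,0,0,0,0,0]]' | tr '\n' ' '; python3 -c "
from h import *
go([.4960,.2945,.118],23)"
```

```text
t: 8.28 eef_pos: [0.4963, 0.2949, 0.119] tool_rot: [1.734, 2.619, 0.001] wrist_force: [0.6, -0.5, -0.6] gripper_width: 0.0929 t 8.28 pos [0.4963 0.2949 0.119 ] F [ 0.61 -0.52 -0.55] tau [-0.056  0.054  0.013] w 0.0929 j6 0.05
tilt: tool z [ 1.1e-03  4.0e-04 -1.0e+00] jaw yaw 22.98
turn (tool) rad [ 0.0012  0.0001 -0.0004] shift after turn cm [-0.03 -0.05  0.1 ]
turn (tool) rad [ 1.0000e-04 -1.8000e-03  3.1412e+00] shift after turn cm [0.03 0.05 0.1 ]
shift now cm [-0.03 -0.05  0.1 ]
```

```bash
python3 -m inch '[[0,0,0,0,0,0],[0,0,0,0,0,0],[0,0,0,0,0,0],[0,0,0,0,0,0],[0,0,0,0,0,0],[0,0,0,0,0,0],[0,0,0,0,0,0],[0,0,0,0,0,0]]' 0.1 40 | tr '\n' ' '; python3 st.py
```

```text
t: 9.28 eef_pos: [0.4968, 0.2951, 0.1199] tool_rot: [1.734, 2.618, 0.003] wrist_force: [-0.4, 0.8, -0.6] gripper_width: 0.0278 9.28 [0.4968 0.2951 0.1199] F [-0.36  0.83 -0.56] tau [-0.06 -0.02 -0.01] jt [  0.  -53.7 -47.1   0.1   0.   -0. ] z [0.0022 0.001 ] w 0.0278
```

The grip is 27.8 mm, so it is on the head. I'll lift straight up.

```bash
python3 -m inch '[[0,0,-0.5,0,0,0],[0,0,-1,0,0,0],[0,0,-1.5,0,0,0],[0,0,-1.5,0,0,0]]' | tr '\n' ' '; python3 st.py;  python3 -m inch '[[0,0,-2,0,0,0],[0,0,-2.5,0,0,0],[0,0,-2.5,0,0,0],[0,0,-2.5,0,0,0],[0,0,-2.5,0,0,0],[0,0,0,0,0,0],[0,0,0,0,0,0]]' | tr '\n' ' ';python3 -c "
from h import *
go([.5531,-.3222,.276],-86.5)"
```

```text
t: 9.78 eef_pos: [0.4956, 0.2946, 0.1662] tool_rot: [-1.734, -2.619, 0.001] wrist_force: [0.3, -0.0, -1.2] gripper_width: 0.0279 9.78 [0.4956 0.2946 0.1662] F [ 0.27 -0.02 -1.18] tau [-0.07  0.01  0.04] jt [  0.  -53.3 -48.3   0.1  -0.4  -0. ] z [-0.0006 -0.0004] w 0.0279
t: 10.65 eef_pos: [0.4967, 0.2952, 0.2986] tool_rot: [1.732, 2.616, 0.011] wrist_force: [0.5, 0.4, -1.2] gripper_width: 0.0278 t 10.65 pos [0.4967 0.2952 0.2986] F [ 0.52  0.38 -1.17] tau [-0.073  0.063 -0.038] w 0.0278 j6 0.05
tilt: tool z [ 0.0076  0.0035 -1.    ] jaw yaw 22.99
turn (tool) rad [ 0.0054 -0.0082  1.9109] shift after turn cm [ 1.86 61.97  2.26]
turn (tool) rad [ 0.0075  0.0049 -1.2307] shift after turn cm [ -1.86 -61.97   2.26]
shift now cm [-59.04 -18.94   2.08]
```

```bash
python3 -m inch '[[0,0,0,0,0,0.16],[0,0,0,0,0,0.16],[0,0,0,0,0,0.16],[0,0,0,0,0,0.16],[0,0,0,0,0,0.16],[0,0,0,0,0,0.16],[0,0,0,0,0,0.16],[0,0,0,0,0,0.16],[0,0,0,0,0,0.16],[0,0,0,0,0,0.16],[0,0,0,0,0,0.16],[0,0,0,0,0,0.14]]' | tr '\n' ' ';python3 -c "
from h import *
go([.5531,-.3222,.276],-86.5)"
```

```text
t: 12.15 eef_pos: [0.4895, 0.2917, 0.2785] tool_rot: [3.133, 0.015, -0.029] wrist_force: [0.2, -0.5, -2.6] gripper_width: 0.0274 t 12.15 pos [0.4895 0.2917 0.2785] F [ 0.16 -0.48 -2.65] tau [-0.036  0.116 -0.019] w 0.0274 j6 2.01
tilt: tool z [-0.0184 -0.0089 -0.9998] jaw yaw -89.44
turn (tool) rad [ 0.0082  0.0187 -0.0514] shift after turn cm [ 2.6  61.67  0.25]
turn (tool) rad [ 0.0289 -0.0127  3.0901] shift after turn cm [ -2.6  -61.67   0.25]
shift now cm [ 5.77 61.45  0.68]
```

```bash
python3 -m inch '[[0,0,-1,0.0082,0.0187,-0.05],[0.2,5,-0.3,0,0,0],[0.2,5,-0.3,0,0,0],[0.2,5,-0.3,0,0,0],[0.2,5,-0.3,0,0,0],[0.2,5,-0.3,0,0,0],[0.2,5,-0.3,0,0,0]]' | tr '\n' ' ';python3 -c "
from h import *
go([.5531,-.3222,.276],-86.5)"
```

```text
t: 13.02 eef_pos: [0.5154, -0.0128, 0.2954] tool_rot: [3.138, 0.104, -0.025] wrist_force: [0.4, 0.1, -1.1] gripper_width: 0.0282 t 13.03 pos [ 0.5154 -0.0128  0.2954] F [ 0.4   0.06 -1.14] tau [0.012 0.105 0.032] w 0.0282 j6 1.38
tilt: tool z [-0.0156 -0.0027 -0.9999] jaw yaw -86.21
turn (tool) rad [0.0017 0.0157 0.005 ] shift after turn cm [ 1.88 31.11  1.94]
turn (tool) rad [-2.4600e-02  2.7000e-03 -3.1365e+00] shift after turn cm [ -1.88 -31.11   1.94]
shift now cm [ 1.75 31.12  1.97]
```

```bash
python3 -m inch '[[0.3,5,0.3,0.0017,0.0157,0],[0.3,5,0.3,0,0,0],[0.3,5,0.3,0,0,0],[0.3,5,0.3,0,0,0],[0.3,5,0.3,0,0,0],[0.2,4,0,0,0,0],[0,0,0,0,0,0]]' | tr '\n' ' ';python3 -c "
from h import *
go([.5531,-.3222,.276],-86.5)"
```

```text
t: 13.9 eef_pos: [0.5465, -0.3124, 0.2675] tool_rot: [-3.133, -0.096, 0.02] wrist_force: [0.3, -0.5, -2.0] gripper_width: 0.0274 t 13.90 pos [ 0.5465 -0.3124  0.2675] F [ 0.28 -0.54 -2.  ] tau [ 0.039  0.113 -0.04 ] w 0.0274 j6 0.91
tilt: tool z [-0.0128  0.0071 -0.9999] jaw yaw -86.48
turn (tool) rad [-0.0079  0.0124  0.0005] shift after turn cm [ 0.6   1.02 -0.85]
turn (tool) rad [-0.0195 -0.0124 -3.141 ] shift after turn cm [-0.6  -1.02 -0.85]
shift now cm [ 0.59  1.01 -0.87]
```

```bash
python3 -m inch '[[0.59,1.01,0,-0.0079,0.0124,0],[0,0,0,0,0,0],[0,0,0,0,0,0]]' | tr '\n' ' ';python3 - <<'E'
from h import *
go([.5531,-.3222,.250],-86.5)
im=camera('side');cv2.imwrite('pics/s3f.png',im[:,:,::-1]);tm=camera('top');cv2.imwrite('pics/t3f.png',tm[:,:,::-1])
a=cv2.resize(im[85:185,290:390,::-1],(400,400),interpolation=cv2.INTER_CUBIC)
b=cv2.resize(tm[155:230,395:470,::-1],(400,400),interpolation=cv2.INTER_CUBIC)
cv2.imwrite('pics/s3.png',np.hstack([a,b]))
for c in('side',):
    for n in('mallet_butt','mallet','mallet_head'):print(n,[(d['at'].round(4) if hasattr(d['at'],'round') else d['at'],d['confidence']) for d in find_in(c,n)][:2])
p=np.array(read_state()['eef_pos'])
print('pred butt, hole, head',proj('side',[p-[0,0,.1059],[.5531,-.3222,.125],p+[0,0,.022]]))
E
```

```text
t: 14.28 eef_pos: [0.5531, -0.3202, 0.2655] tool_rot: [-3.138, -0.099, 0.002] wrist_force: [0.0, 0.7, -1.7] gripper_width: 0.028 t 14.28 pos [ 0.5531 -0.3202  0.2655] F [ 0.04  0.7  -1.7 ] tau [-0.006  0.19   0.012] w 0.0280 j6 0.90
tilt: tool z [-0.0012  0.0019 -1.    ] jaw yaw -86.38
turn (tool) rad [-0.002   0.0011  0.0021] shift after turn cm [-0.02  0.2   1.55]
turn (tool) rad [-1.8000e-03 -3.1000e-03 -3.1395e+00] shift after turn cm [ 0.02 -0.2   1.55]
shift now cm [-0.01  0.21  1.55]
mallet_butt [([0.5503, -0.3121, 0.2749], 0.56)]
mallet [([0.5458, -0.3121, 0.2721], 0.68)]
mallet_head [([0.5529, -0.316, 0.2734], 0.86)]
pred butt, hole, head [[332.91543317 128.59087965]
 [332.77349612 137.29799243]
 [333.77634178  94.32625653]]
```

View pics/s3.png

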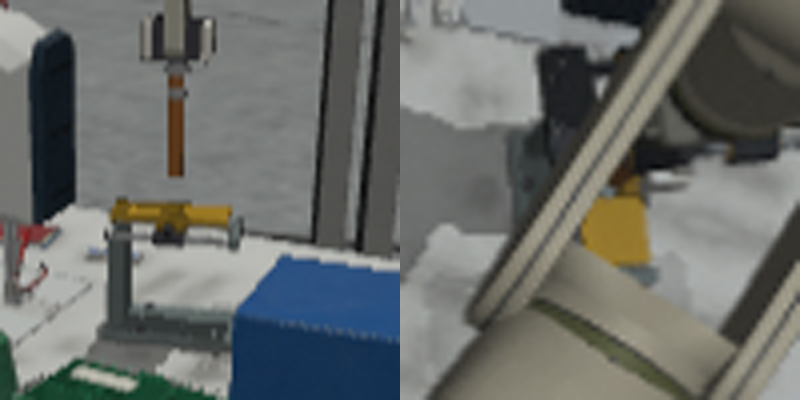

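The side view shows the mallet hanging upright (handle at crop x=176, butt at y=176) just above the brass plate (crop 112–232, y≈212), with the tube below at about x=168. I'll measure the handle axis to subpixel accuracy.

Run:
```python
from h import *
im=cv2.imread('pics/s3f.png').astype(float)
bg=im[103:129]
sat=im.max(2)-im.min(2)
for r in range(104,130,2):
    w=np.clip(sat[r,326:342]-15,0,None);print(r,np.round((w*np.arange(326,342)).sum()/max(w.sum(),1),2),int(w.sum()),end='; ')
print();p=np.array(read_state()['eef_pos'])
print('pred axis',proj('side',[p-[0,0,d] for d in(.03,.06,.09,.1059)]).round(2).tolist())
# plate ends in rows
for f in('s3f','side0'):
    im=cv2.imread(f'pics/{f}.png');hs=cv2.cvtColor(im,cv2.COLOR_BGR2HSV).astype(int)
    m=(hs[...,1]>120)&(abs(hs[...,0]-22)<8);print(f)
    for r in range(134,143):
        u=np.nonzero(m[r,310:360])[0]+310;print(r,u.min() if len(u) else '',u.max() if len(u) else '',len(u),end='; ')
    print()
    print(hs[134:148,322:346,2])
c=np.array([.5531,-.3222]);y=np.radians(3.5);ex=np.array([np.cos(y),np.sin(y)]);ey=np.array([-ex[1],ex[0]])
P=[[*(c+a*ex*.056+b*ey*.022),.125] for a in(1,-1) for b in(1,-1)]
print('plate corners pred',proj('side',P).round(1).tolist(),'tube bottom',proj('side',[[*c,.101]]))
```

```text
104 333.47 99; 106 333.48 111; 108 0.0 0; 110 333.42 125; 112 333.44 175; 114 333.44 177; 116 333.4 174; 118 333.43 174; 120 333.41 175; 122 333.38 172; 124 333.22 155; 126 333.2 155; 128 333.18 150; 
pred axis [[333.42, 108.63], [333.22, 116.64], [333.02, 124.5], [332.92, 128.59]]
s3f
134   0; 135 319 321 3; 136 319 337 19; 137 318 347 30; 138 318 347 30; 139 318 346 29; 140 329 346 18; 141 329 346 8; 142 329 335 4; 
[[122 121 120 121 121 124 125 127 125 124 122 123 123 123 122 124 126 128
  128 127 126 128 129 130]
 [112 110 110 108 108 110 112 114 113 111  98  99  99  99  93 100 130 130
  130 129 129 129 130 129]
 [107 145 103 103 103 105 105 105 104 103  96  95  95  84 123 126 143 143
  142 143 143 142 141 142]
 [149 170 147 145 145 146 145 145 107 100 105 104  97  91 152 151 151 152
  153 153 153 154 153 153]
 [139 139 138 138 138 138 138 138 107 103  92  92  87  88 121 153 153 152
  153 153 153 153 154 153]
 [101 101 100 101 101 101 101 101 102 102  92  93  94  94  92 126 138 138
  139 146 146 147 147 154]
 [ 86 103 104 106  96  96  96  95  96  78  79  89 100  99  94  99 113 11
[... 1718 characters left out ...]
4  61  57  55  59  85  79  88 155 157 158
  158 159 155 155 137 122]
 [ 95 138 143 141 135 155  87  56  58  20  43  65  73  72  98 161 173 172
  170 171 167 187 176 168]
 [ 96 113 120 110 105 104  50  55  58  37  44  63  63  73 106 127 137 148
  141 141 132 153 156 166]
 [ 69 160 161 156 156 154  46  45  43  43  43  44  43  53 110 116 112 126
  121 111 105 107 109 121]
 [ 63 191 191 188 188 188 145 111 116 117 118 116  90  92 162 163 163 163
  163 159 159 159 129 132]
 [ 62 181 183 178 183 185 186 168 172 173 174 175 163 164 193 192 192 192
  192 192 193 192 175 177]]
plate corners pred [[317.3, 138.3], [319.2, 134.5], [346.9, 140.2], [347.9, 136.3]] tube bottom [[332.62352189 143.24993535]]
```

```bash
python3 -m inch '[[0.1,0.21,0.6,-0.002,0.001,0],[0,0,0.6,0,0,0],[0,0,0.6,0,0,0],[0,0,0,0,0,0]]' | tr '\n' ' ';python3 -c "
from h import *
go([.5542,-.3222,.234],-86.5)"
```

```text
t: 15.02 eef_pos: [0.5542, -0.3226, 0.2461] tool_rot: [3.14, 0.099, -0.0] wrist_force: [-0.1, -0.2, -3.0] gripper_width: 0.0275 t 15.03 pos [ 0.5542 -0.3226  0.2461] F [-0.15 -0.17 -2.96] tau [ 0.017  0.132 -0.051] w 0.0275 j6 0.90
tilt: tool z [-1.e-04 -4.e-04 -1.e+00] jaw yaw -86.39
turn (tool) rad [0.0004 0.0002 0.0019] shift after turn cm [ 0.01 -0.04  1.21]
turn (tool) rad [-3.0000e-04  6.0000e-04 -3.1397e+00] shift after turn cm [-0.01  0.04  1.21]
shift now cm [ 0.01 -0.04  1.21]
```

```bash
python3 -m inch '[[0,-0.04,0.4,0,0,0],[0,0,0.4,0,0,0],[0,0,0.2,0,0,0],[0,0,0,0,0,0]]' | tr '\n' ' ';python3 st.py; for i in 1; do python3 -m inch '[[0,0,0.2,0,0,0]]' >/dev/null; python3 st.py; python3 -m inch '[[0,0,0.2,0,0,0]]' >/dev/null; python3 st.py;python3 -m inch '[[0,0,0.15,0,0,0]]' >/dev/null; python3 st.py; done
```

```text
t: 15.52 eef_pos: [0.5542, -0.3222, 0.2354] tool_rot: [3.14, 0.099, -0.0] wrist_force: [0.2, 0.6, -1.4] gripper_width: 0.0278 15.53 [ 0.5542 -0.3222  0.2354] F [ 0.25  0.56 -1.44] tau [-0.03  0.15 -0.02] jt [  0.  -62.7 -50.6   0.1  -0.1   0. ] z [-0.0001 -0.0004] w 0.0278
15.65 [ 0.5543 -0.3223  0.2338] F [-0.04 -0.14 -0.37] tau [-0.04  0.1  -0.01] jt [ -0.  -62.7 -50.6   0.1   0.   -0. ] z [ 0.0004 -0.0008] w 0.0272
15.78 [ 0.5543 -0.3223  0.2317] F [-0.04 -0.78 -1.54] tau [-0.02  0.12 -0.03] jt [  0.  -62.9 -50.9   0.1   0.    0. ] z [ 0.0005 -0.0008] w 0.0278
15.9 [ 0.5544 -0.3224  0.2301] F [ 0.39  0.85 -1.43] tau [0.01 0.13 0.  ] jt [ -0.  -62.9 -50.8   0.1  -0.    0. ] z [ 0.0006 -0.0008] w 0.028
```

```bash
for i in 1 2 3; do python3 -m inch '[[0,0,0.15,0,0,0]]' >/dev/null; python3 st.py; python3 -m inch '[[0,0,0.15,0,0,0]]' >/dev/null; python3 st.py; done
```

```text
16.02 [ 0.5544 -0.3224  0.2285] F [ 0.44 -0.57 -1.6 ] tau [-0.01  0.19 -0.01] jt [ -0.  -62.9 -50.7   0.1  -0.    0. ] z [ 0.0006 -0.0009] w 0.0276
16.15 [ 0.5544 -0.3224  0.2269] F [-0.3   0.26 -2.56] tau [0.   0.14 0.04] jt [ -0.  -62.9 -50.7   0.1  -0.    0. ] z [ 0.0006 -0.0009] w 0.0278
16.27 [ 0.5544 -0.3224  0.2253] F [ 0.4  -0.57 -1.2 ] tau [-0.01  0.19 -0.04] jt [ -0.  -62.9 -50.7   0.1  -0.    0. ] z [ 0.0007 -0.0009] w 0.0277
16.4 [ 0.5544 -0.3224  0.2237] F [ 0.2   0.55 -1.24] tau [-0.02  0.13 -0.04] jt [  0.  -62.9 -50.7   0.1  -0.    0. ] z [ 0.0006 -0.0009] w 0.0281
16.52 [ 0.5544 -0.3224  0.2221] F [-0.31  0.53 -1.06] tau [-0.05  0.11 -0.05] jt [  0.1 -62.6 -50.3   0.1   0.    0. ] z [ 0.0007 -0.001 ] w 0.0276
16.65 [ 0.5545 -0.3227  0.2209] F [-0.37 -1.31  0.19] tau [-0.33  0.21 -0.01] jt [  0.7 -61.3 -49.1   0.6   0.2   0. ] z [ 0.0011 -0.0016] w 0.0276
```

Contact came at butt height ≈0.115, just at the catch's level, with a push toward −y. So the handle is in the hole and its end is meeting the sprung ball from +y. I'll shift slightly to −y and continue gently.

```bash
python3 -m inch '[[0,0.07,0.1,0,0,0]]' >/dev/null; python3 st.py; for i in 1 2 3; do python3 -m inch '[[0,0,0.12,0,0,0]]' >/dev/null; python3 st.py; done
```

```text
16.77 [ 0.5546 -0.3236  0.2201] F [-0.21 -0.76 -1.9 ] tau [-0.09  0.21  0.  ] jt [  0.4 -62.6 -50.    0.3   0.1   0. ] z [ 0.0014 -0.0021] w 0.0281
16.9 [ 0.5546 -0.3237  0.2188] F [ 0.65 -1.19 -1.73] tau [-0.27  0.18  0.01] jt [  0.4 -62.7 -50.2   0.4   0.2  -0. ] z [ 0.0015 -0.0022] w 0.0277
17.02 [ 0.5546 -0.3238  0.2175] F [ 0.45 -0.95 -1.79] tau [-0.2   0.15 -0.01] jt [  0.4 -62.7 -50.2   0.3   0.1   0. ] z [ 0.0014 -0.0022] w 0.0277
17.15 [ 0.5546 -0.3238  0.2161] F [ 0.03 -1.01 -2.05] tau [-0.26  0.19  0.01] jt [  0.4 -62.7 -50.2   0.3   0.2   0. ] z [ 0.0013 -0.0021] w 0.0277
```

```bash
python3 -m inch '[[0,0,0.4,0,0,0],[0,0,0.4,0,0,0]]' >/dev/null; python3 st.py; for i in 1 2; do python3 -m inch '[[0,0,0.5,0,0,0],[0,0,0.5,0,0,0],[0,0,0.5,0,0,0]]' >/dev/null; python3 st.py; done; python3 -c "
from h import *
go([.5546,-.3236,.173],-86.5)"
```

```text
17.4 [ 0.5546 -0.3238  0.2077] F [-0.08 -0.18 -1.87] tau [-0.22  0.15  0.05] jt [  0.4 -63.  -50.3   0.4   0.3   0. ] z [ 0.0015 -0.0022] w 0.0277
17.77 [ 0.5546 -0.3238  0.1914] F [-0.83 -0.47 -1.23] tau [-0.24  0.21  0.01] jt [  0.5 -63.  -49.9   0.4   0.3   0. ] z [ 0.0012 -0.0021] w 0.0278
18.15 [ 0.5545 -0.3238  0.1752] F [ 0.16 -0.84 -1.67] tau [-0.24  0.2  -0.01] jt [  0.5 -63.1 -49.6   0.4   0.3   0. ] z [ 0.0011 -0.002 ] w 0.028
t 18.15 pos [ 0.5545 -0.3238  0.1752] F [ 0.16 -0.84 -1.67] tau [-0.236  0.205 -0.007] w 0.0280 j6 0.90
tilt: tool z [ 0.0011 -0.002  -1.    ] jaw yaw -86.41
turn (tool) rad [ 0.0021 -0.0009  0.0015] shift after turn cm [ 0.01 -0.02  0.22]
turn (tool) rad [ 1.5000e-03  3.3000e-03 -3.1401e+00] shift after turn cm [-0.01  0.02  0.22]
shift now cm [ 0.01 -0.02  0.22]
```

The handle is well inside. Before the bead enters, I'll probe sideways (tool x) to find the hole's centre, reading the torque, which is less noisy than the force.

```bash
python3 -m inch '[[0,0,0,0.002,-0.001,0]]' >/dev/null; for i in 1 2 3; do python3 -m inch '[[0.1,0,0,0,0,0]]' >/dev/null; python3 st.py; done; echo back;  python3 -m inch '[[-0.25,0,0,0,0,0]]' >/dev/null; python3 st.py; for i in 1 2 3; do python3 -m inch '[[-0.1,0,0,0,0,0]]' >/dev/null; python3 st.py; done
```

```text
18.4 [ 0.5551 -0.3239  0.1745] F [-0.5  -1.59 -2.15] tau [-0.4   0.36  0.  ] jt [  1.  -63.4 -49.5   0.8  -0.   -0. ] z [-0.0011  0.0002] w 0.0279
18.52 [ 0.5561 -0.3239  0.1746] F [-0.11 -1.91 -2.39] tau [-0.25  0.27  0.04] jt [  0.7 -63.8 -49.7   0.6   0.   -0. ] z [-0.0012  0.0001] w 0.0278
18.65 [ 0.5572 -0.3238  0.1747] F [ 0.04 -0.46 -2.19] tau [-0.19  0.22  0.01] jt [  0.5 -63.9 -49.7   0.4   0.1  -0. ] z [-0.0011  0.0002] w 0.0279
back
18.77 [ 0.5552 -0.3239  0.175 ] F [ 0.64 -0.78 -2.25] tau [-0.25  0.01  0.  ] jt [  0.6 -62.8 -49.4   0.3   0.5   0.1] z [-0.0002 -0.    ] w 0.0277
18.9 [ 0.5542 -0.3239  0.1751] F [ 0.89 -0.48 -2.63] tau [-0.22  0.06 -0.01] jt [  0.4 -63.2 -49.6   0.2   0.3   0. ] z [ 0.0001 -0.    ] w 0.0277
19.02 [ 0.5531 -0.3239  0.1751] F [ 1.81 -1.31 -1.39] tau [-0.15 -0.08  0.04] jt [  0.2 -63.  -49.8   0.1   0.2   0. ] z [0.0002 0.0001] w 0.028
19.15 [ 0.5527 -0.3239  0.1754] F [ 5.23 -0.18 -3.36] tau [-0.14 -0.93  0.02] jt [ -1.  -62.9 -48.4  -0.8   1.7   0. ] z [ 0.0017 -0.0001] w 0.0278
```

```bash
python3 -m inch '[[0.35,0,0,0,0,0]]' >/dev/null; python3 st.py; for i in 1 2 3; do python3 -m inch '[[0.1,0,0,0,0,0]]' >/dev/null; python3 st.py; done
```

```text
19.27 [ 0.5559 -0.3238  0.1754] F [-0.51 -1.28 -1.61] tau [-0.32  0.29  0.04] jt [  0.9 -64.1 -49.5   0.9  -0.1  -0.1] z [ 0.001  -0.0002] w 0.0279
19.4 [ 0.557  -0.3238  0.1754] F [-0.92 -0.8  -1.72] tau [-0.22  0.17  0.02] jt [  0.4 -63.6 -49.5   0.4   0.2   0. ] z [ 0.0009 -0.0003] w 0.0276
19.52 [ 0.5578 -0.3236  0.1753] F [-0.02 -0.33 -2.17] tau [-0.19  0.22 -0.02] jt [  0.4 -63.9 -49.8   0.3   0.   -0. ] z [ 0.0002 -0.0001] w 0.0276
19.65 [ 0.5586 -0.3235  0.1751] F [-1.22 -1.07 -0.5 ] tau [-0.25  0.74  0.01] jt [  1.1 -63.9 -50.2   0.9  -0.7  -0. ] z [-0.0006  0.0001] w 0.0276
```

```bash
python3 -m inch '[[-0.29,0,0,0,0,0]]' >/dev/null; python3 st.py; for i in 1 2 3; do python3 -m inch '[[0,0.1,0,0,0,0]]' >/dev/null; python3 st.py; done; echo back; python3 -m inch '[[0,-0.2,0,0,0,0]]' >/dev/null; python3 st.py; for i in 1 2 3; do python3 -m inch '[[0,-0.1,0,0,0,0]]' >/dev/null; python3 st.py; done
```

```text
19.77 [ 0.556  -0.3238  0.1751] F [ 1.52 -1.01 -0.75] tau [-0.39 -0.1   0.04] jt [  0.7 -62.8 -49.2   0.3   0.8   0.1] z [-0.0001 -0.0001] w 0.0279
19.9 [ 0.5558 -0.3246  0.1751] F [ 0.64  0.84 -2.03] tau [-0.    0.17  0.01] jt [  0.  -63.8 -49.9   0.   -0.1   0. ] z [-0.0002  0.0003] w 0.0279
20.02 [ 0.5558 -0.3256  0.175 ] F [ 0.62 -0.26 -2.17] tau [ 0.03  0.09 -0.  ] jt [  0.1 -63.8 -49.9   0.1  -0.1   0. ] z [-0.0004  0.0006] w 0.0276
20.15 [ 0.5558 -0.3264  0.175 ] F [-0.73  1.75 -1.84] tau [0.6  0.16 0.01] jt [ -0.7 -63.9 -50.2  -0.5  -0.5   0. ] z [-0.0005  0.001 ] w 0.0274
back
20.27 [ 0.5556 -0.3244  0.1749] F [ 0.4  -0.14 -1.75] tau [-0.06  0.16 -0.01] jt [ -0.2 -63.5 -50.1   0.1  -0.   -0.1] z [-0.0006  0.0011] w 0.0276
20.4 [ 0.5556 -0.3237  0.175 ] F [-0.   -2.68 -1.76] tau [-0.69  0.07  0.04] jt [  1.3 -63.3 -49.2   1.    0.7  -0. ] z [-0.0005  0.0004] w 0.0277
20.52 [ 0.5556 -0.3234  0.1752] F [ 0.03 -3.89 -2.1 ] tau [-1.19  0.04  0.02] jt [  2.3 -63.4 -49.    1.6   1.2  -0. ] z [-0.0001 -0.0011] w 0.0278
20.65 [ 0.5555 -0.3232  0.1753] F [ 0.52 -5.47 -3.23] tau [-1.31  0.03 -0.02] jt [  2.7 -63.8 -49.1   1.8   1.4  -0. ] z [ 0.0002 -0.0026] w 0.0275
```

Both sides felt. The x walls are at .5529 and .5584, the −y wall at −.3262 and the ball starts at −.3243, so the axis is at about (.5557, −.3238). I'll centre and go down.

```bash
python3 -m inch '[[0.02,0.08,0,0.0026,0,0]]' >/dev/null; python3 -c "
from h import *
go([.5557,-.3238,.166],-86.5)"; for i in 1 2 3; do python3 -m inch '[[0,0,0.2,0,0,0]]' >/dev/null; python3 st.py; done
```

```text
t 20.77 pos [ 0.5556 -0.3238  0.1752] F [ 0.08 -1.4  -3.06] tau [-0.325  0.177 -0.026] w 0.0277 j6 0.90
tilt: tool z [-1.e-04  3.e-04 -1.e+00] jaw yaw -86.45
turn (tool) rad [-0.0003  0.0001  0.0009] shift after turn cm [ 0.01 -0.    0.92]
turn (tool) rad [-2.0000e-04 -5.0000e-04 -3.1407e+00] shift after turn cm [-0.01  0.    0.92]
shift now cm [ 0.01 -0.    0.92]
20.9 [ 0.5558 -0.3238  0.1735] F [ 0.09 -1.37 -1.15] tau [-0.55  0.13 -0.02] jt [  0.9 -62.6 -48.6   0.7   0.6  -0. ] z [0.0003 0.0006] w 0.0276
21.02 [ 0.556  -0.3237  0.1716] F [ 0.09 -2.81 -1.2 ] tau [-0.56  0.14  0.03] jt [  1.2 -62.6 -48.6   0.8   0.6   0. ] z [0.0007 0.0006] w 0.0275
21.15 [ 0.5561 -0.3237  0.1697] F [-0.09 -2.1  -0.57] tau [-0.58  0.07  0.01] jt [  1.1 -62.7 -48.5   0.8   0.6   0. ] z [0.001  0.0005] w 0.028
```

```bash
python3 -m inch '[[-0.03,0.01,0.2,0,0,0]]' >/dev/null; python3 st.py; for i in 1 2 3 4; do python3 -m inch '[[0,0,0.15,0,0,0]]' >/dev/null; python3 st.py; done
```

```text
21.27 [ 0.556  -0.3237  0.1676] F [ 0.97 -1.15 -0.98] tau [-0.47  0.1  -0.05] jt [  1.  -62.7 -48.6   0.7   0.6   0. ] z [0.0013 0.0006] w 0.0274
21.4 [ 0.556  -0.3237  0.166 ] F [ 0.49 -2.03 -0.56] tau [-0.57  0.14  0.03] jt [  1.2 -62.7 -48.4   0.8   0.5  -0. ] z [0.0012 0.0005] w 0.0277
21.52 [ 0.556  -0.3237  0.1644] F [ 0.46 -1.98  0.01] tau [-0.57  0.11  0.  ] jt [  1.1 -62.6 -48.3   0.8   0.6   0. ] z [0.0012 0.0006] w 0.0276
21.65 [ 0.556  -0.3237  0.1628] F [ 0.49 -1.37 -0.99] tau [-0.52  0.1  -0.04] jt [  1.1 -62.7 -48.3   0.8   0.6   0. ] z [0.0013 0.0006] w 0.0279
21.77 [ 0.556  -0.3237  0.1612] F [ 0.63 -2.3  -0.61] tau [-0.5   0.12 -0.02] jt [  1.1 -62.7 -48.3   0.8   0.6   0. ] z [0.0013 0.0005] w 0.0276
```

```bash
python3 -m inch '[[-0.03,0.01,0.15,0,0,0]]' >/dev/null; python3 st.py; for i in 1 2 3 4 5; do python3 -m inch '[[0,0,0.15,0,0,0]]' >/dev/null; python3 st.py; done
```

```text
21.9 [ 0.5557 -0.3238  0.1596] F [ 0.33 -1.49 -0.31] tau [-0.48  0.06 -0.04] jt [  0.9 -62.8 -48.4   0.6   0.6   0. ] z [0.0013 0.0007] w 0.0276
22.02 [ 0.5557 -0.3238  0.1579] F [ 0.46 -1.33 -1.37] tau [-0.49  0.22  0.  ] jt [  1.1 -62.8 -48.4   0.8   0.5  -0. ] z [0.0012 0.0008] w 0.0276
22.15 [ 0.5556 -0.3238  0.1563] F [ 0.45 -1.89 -1.54] tau [-0.52  0.14 -0.  ] jt [  1.1 -62.8 -48.3   0.7   0.5   0. ] z [0.0012 0.0007] w 0.028
22.27 [ 0.5556 -0.3237  0.1547] F [-0.48 -2.81 -0.58] tau [-0.47  0.1   0.02] jt [  1.1 -62.8 -48.3   0.7   0.5   0. ] z [0.0012 0.0007] w 0.0276
22.4 [ 0.5556 -0.3238  0.1531] F [-0.54 -2.48 -1.03] tau [-0.5   0.17  0.01] jt [  1.1 -62.8 -48.2   0.7   0.5   0. ] z [0.0011 0.0008] w 0.0276
22.52 [ 0.5556 -0.3238  0.1515] F [ 0.05 -1.92 -1.35] tau [-0.45  0.12 -0.06] jt [  1.1 -62.9 -48.2   0.7   0.5   0. ] z [0.0011 0.0008] w 0.0278
```

The bead is in with no contact. Next I'll press at the catch in small steps.

```bash
for i in 1 2 3 4 5; do python3 -m inch '[[0,0,0.12,0,0,0]]' >/dev/null; python3 st.py; done
```

```text
22.65 [ 0.5556 -0.3237  0.1502] F [ 0.41 -1.45 -1.26] tau [-0.48  0.07 -0.03] jt [  1.1 -62.8 -48.1   0.7   0.5   0. ] z [0.0011 0.0008] w 0.0279
22.77 [ 0.5556 -0.3237  0.1489] F [-0.84 -2.55 -0.93] tau [-0.43  0.13  0.02] jt [  1.1 -62.9 -48.1   0.7   0.5   0. ] z [0.0011 0.0008] w 0.0279
22.9 [ 0.5556 -0.3238  0.1476] F [ 0.34 -2.41 -0.63] tau [-0.46  0.06 -0.07] jt [  1.1 -62.9 -48.1   0.7   0.5   0. ] z [0.0011 0.0007] w 0.0276
23.02 [ 0.5556 -0.3237  0.1464] F [-0.24 -1.6  -0.3 ] tau [-0.4   0.13  0.01] jt [  1.1 -62.9 -48.1   0.7   0.5   0. ] z [0.0011 0.0008] w 0.0277
23.15 [ 0.5557 -0.3238  0.1452] F [-0.57 -2.41  0.45] tau [-0.52  0.16  0.03] jt [  1.3 -62.2 -47.4   0.9   0.5   0. ] z [0.0013 0.0006] w 0.0274
```

```bash
for i in 1 2 3 4; do python3 -m inch '[[0,0,0.12,0,0,0]]' >/dev/null; python3 st.py; done
```

```text
23.27 [ 0.5558 -0.324   0.1442] F [-0.   -2.51  1.35] tau [-0.57  0.18  0.05] jt [  1.4 -61.5 -46.8   0.9   0.5   0. ] z [0.0016 0.0002] w 0.0279
23.4 [ 0.556  -0.3243  0.1434] F [ 0.02 -1.8   1.34] tau [-0.64  0.12 -0.02] jt [  1.6 -61.5 -46.7   1.    0.6   0. ] z [ 0.0022 -0.0004] w 0.028
23.52 [ 0.5561 -0.3246  0.1424] F [-0.14 -3.02  1.08] tau [-0.66  0.18  0.01] jt [  1.7 -61.6 -46.7   1.1   0.7   0. ] z [ 0.0027 -0.001 ] w 0.0275
23.65 [ 0.5562 -0.3247  0.1414] F [-0.99 -2.08  2.92] tau [-0.49  0.25 -0.03] jt [  1.4 -60.9 -46.4   0.9   0.3   0. ] z [ 0.003  -0.0012] w 0.0276
```

```bash
for i in 1 2 3 4; do python3 -m inch '[[-0.02,-0.02,0.14,0,0,0]]' >/dev/null; python3 st.py; done
```

```text
23.77 [ 0.5562 -0.3247  0.1403] F [-0.14 -2.3   4.52] tau [-0.6   0.18 -0.02] jt [  1.6 -60.  -45.6   1.    0.5   0. ] z [ 0.0035 -0.0016] w 0.0278
23.9 [ 0.5562 -0.3247  0.1392] F [-0.   -3.17  3.2 ] tau [-0.63  0.19 -0.03] jt [  1.7 -60.6 -45.9   1.1   0.7   0. ] z [ 0.004 -0.002] w 0.0275
24.02 [ 0.5561 -0.3246  0.1377] F [ 1.21 -3.57  0.58] tau [-0.83  0.04  0.04] jt [  1.9 -61.4 -46.2   1.2   1.    0. ] z [ 0.0043 -0.0024] w 0.0276
24.15 [ 0.5558 -0.3244  0.1359] F [ 1.57 -3.36 -0.81] tau [-0.76  0.01  0.  ] jt [  1.7 -62.9 -47.3   1.    1.   -0. ] z [ 0.0041 -0.0023] w 0.0277
```

```bash
for i in 1 2 3; do python3 -m inch '[[0,0,0.1,0.001,-0.001,0]]' >/dev/null; python3 st.py; done
```

```text
24.27 [ 0.5553 -0.3239  0.134 ] F [ 0.48 -2.35 -1.69] tau [-0.42  0.07 -0.01] jt [  1.  -63.9 -48.4   0.7   0.4   0. ] z [ 0.0019 -0.0003] w 0.0278
24.4 [ 0.5551 -0.3236  0.1324] F [ 1.32 -3.6  -1.04] tau [-0.72  0.08 -0.06] jt [  1.6 -62.7 -47.    1.    0.8   0. ] z [-0.      0.0014] w 0.028
24.52 [ 0.5551 -0.3237  0.1316] F [-0.98 -2.82  5.41] tau [-0.57  0.37  0.03] jt [  1.5 -59.8 -45.1   1.    0.2   0. ] z [-0.001   0.0023] w 0.0276
```

```bash
python3 -m inch '[[0,0,0.1,0,0,0]]' >/dev/null; python3 st.py;  python3 -m inch '[[0,0,0.1,0,0,0]]' >/dev/null; python3 st.py; python3 -m inch '[[0,0,0,0,0,0]]' >/dev/null; python3 st.py
```

```text
24.65 [ 0.5552 -0.3237  0.1313] F [-2.15 -0.65  7.62] tau [-0.21  0.72 -0.04] jt [  1.4 -58.9 -45.4   1.   -0.6  -0. ] z [-0.001   0.0022] w 0.0277
24.77 [ 0.5552 -0.3237  0.1312] F [-3.32 -0.29  6.07] tau [-0.2   0.75  0.03] jt [  1.4 -58.7 -45.4   1.   -0.9  -0. ] z [-0.0008  0.002 ] w 0.0279
24.9 [ 0.5552 -0.3237  0.1319] F [-1.05 -1.3   3.55] tau [-0.44  0.49  0.02] jt [  1.4 -60.6 -46.4   1.   -0.3  -0. ] z [-0.0008  0.0019] w 0.028
```

Firm stop at z≈0.1313 with force building, so the flange is on the plate. Next I'll release, then retreat straight up.

```bash
python3 -m inch '[[0,0,0,0,0,0],[0,0,0,0,0,0],[0,0,0,0,0,0],[0,0,0,0,0,0],[0,0,0,0,0,0],[0,0,0,0,0,0]]' 0.8 >/dev/null; python3 st.py; python3 -m inch '[[0,0,-0.5,0,0,0],[0,0,-1,0,0,0],[0,0,-2,0,0,0],[0,0,-3,0,0,0],[0,0,-4,0,0,0],[0,0,-4,0,0,0],[0,0,0,0,0,0]]' >/dev/null; python3 st.py
python3 - <<'E'
from h import *
im=camera('side');cv2.imwrite('pics/s4f.png',im[:,:,::-1])
cv2.imwrite('pics/s4.png',cv2.resize(im[85:185,290:390,::-1],(600,600),interpolation=cv2.INTER_CUBIC))
print('pred head centre, flange, top, butt',proj('side',[[.5555,-.3238,.125+d] for d in(.03,.0,.048,-.098)]).round(1).tolist())
for n in('mallet','mallet_head'):print(n,[(np.round(d['at'],4),round(d['confidence'],2)) for d in find_in('side',n)][:2])
E
```

```text
25.65 [ 0.5548 -0.3217  0.1302] F [-0.68  0.24 -0.09] tau [0.01 0.17 0.02] jt [  0.  -62.8 -47.9   0.1  -0.   -0. ] z [-0.0026  0.0055] w 0.0739
26.52 [ 0.5558 -0.3231  0.2884] F [ 0.27 -0.18  0.33] tau [-0.    0.21 -0.06] jt [ -0.  -60.8 -49.6   0.1   0.5  -0. ] z [0.0028 0.0018] w 0.0743
pred head centre, flange, top, butt [[332.4, 129.5], [332.2, 137.1], [332.5, 124.9], [331.7, 160.8]]
mallet [(array([ 0.5519, -0.3109,  0.15  ]), 0.85)]
mallet_head [(array([ 0.5521, -0.3142,  0.1494]), 0.78)]
```

View pics/s4.png

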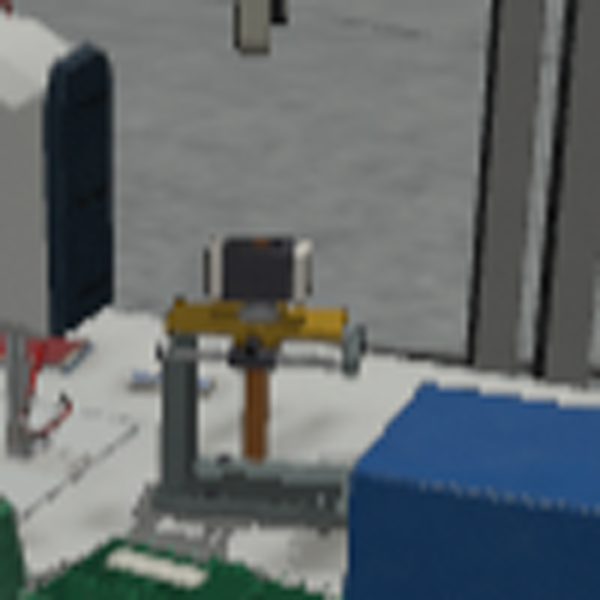

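The picture shows the mallet upright in the ring: head at (260,270), neck and flange on the brass plate at (260,312), and handle end at (256,460), or pixel (332.7,161.7). The prediction for a seated mallet was (331.7,160.8). The gripper is clear above, so I'm handing in.

```bash
python3 -c "
from workcell import *
print(sign_off());s=read_state();print(s['t'],s['wrist_force'])"
```

```text
the job is handed in; nothing more can be done
None
the job is handed in; nothing more can be done
```

The mallet is in the grey holder with its flange on the ring, released. I signed off at about 26.6 s of the 61 s; no verdict was reported.

- **Finding the ring:** I lowered the handle into the hole and felt for its walls. That put the axis at about (0.5557, −0.3238), roughly 3 mm from the camera estimate.
- **Seating:** The bead passed the catch with the wrist force at most about 5 N. The flange then came to a firm stop, at no more than about 8 N.
- **Last checks:** After I let go and backed off, the side picture shows the mallet upright and seated, with the handle end within 1–2 pixels of where a seated mallet should be. The gripper was clear and the wrist force near zero. The network put the head at z ≈ 0.149. A seated head's centre should be at 0.155, so that reading is a little past its 4 mm accuracy. I went by the picture and the felt stop.
- **What disagreed:** The fingertips sit about 10 mm above the reported TCP height, not 25 mm below it as stated. Because of that, the first grasp closed above the head, and a check by touch pressed its top once with about 26 N while it was in the rest. After correcting the height, the grip closed at 27.8 mm, as expected for the 28 mm head.
- **Not checked:** I did not measure the spools, bottle and snips again at the end. The tool never went near them.

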